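# Index the spice carousel and load its empty well

### The job

Push the spice carousel round counter-clockwise (seen from above) by its upright steel post until its brass lug clicks past the spring catch at the red index mark and rests against the rubber buffer just behind it; feel for the click and do not ram or lean hard on the buffer. Then stand the spice jar with the mustard-yellow cap upright in the carousel's empty well without dropping it, leaving the carousel clicked home, the jar standing, and the salt shaker and lemon where they are.

Things in the scene. Friction and masses are not known exactly. Their poses are not given: they have to be found in the camera images.
- carousel_base: Black foot of the spice carousel, fixed to the worktop. Origin on the turning axis at worktop height, z up; angles count counter-clockwise from its x axis. On it turns a wooden disc, radius 130 mm, top face 30 mm above the worktop, hub 20 mm in radius and 45 mm high; two red-capped jars (tops up to 139 mm above the worktop) are fixed in two of its three wells.
- carousel (a joint): Angle of the wooden disc, rad, positive counter-clockwise from above. The post stands at angle 1.309 + this value, radius 118 mm; the empty well 1.571 rad further on, radius 82 mm. Turning takes about 1 N at the post. The click home comes somewhere between 1.03 and 1.38, elsewhere each time; its place is not measured: feel for it, or see where the red lines on disc and index block meet.
- lug (a point): Centre of the brass lug (12 mm round) on the disc's rim, radius 134 mm, 23 mm up. It must pass the sprung catch roller of the grey index block (near side, 140 to 192 mm from the axis, 36 mm high): the push at the post rises to 7 to 11 N, falls off over some 8 mm and drops to almost nothing at the click; then the buffer resists and it rises beyond 11 N. Short of the click the disc is not held.
- buffer (a joint): Travel of the rubber buffer on the index block that stops the lug, in m: 0 free, positive when pressed; 5 N per mm. Clicked home, the catch holds the lug lightly against it, pressed about 0.5 to 1.5 mm (hardly readable in the measuring noise). Pressed 4 mm (20 N, about 23 N at the post) is too hard.
- post_top (a point): Top of the push post on the disc: a steel rod of 16 mm diameter with a 22 mm black ball on top; this point is the top of the ball, on the post's axis, 137 mm above the worktop (107 mm above the disc). The straight rod runs from 34 to 115 mm above the worktop.
- well (a point): Centre of the floor of the empty well, on the disc, 30 mm above the worktop: a cork round of 68 mm diameter within a wooden lip 3 mm thick and 6 mm high. The jar stands on this floor.
- jar: The spice jar to load: glass, 44 x 44 mm, 96 mm high, 0.11 kg, mustard-yellow round cap with a dark top (43 mm diameter, from 76 to 96 mm above its foot). Origin at the centre of its underside, z up.
- salt: Bystander: salt shaker with a grey domed top, 44 x 44 x 90 mm, origin at the centre of its underside.
- lemon: Bystander: yellow lemon, 78 x 55 x 56 mm, origin at the centre of its underside.
Things that resemble listed ones, but are neither listed nor needed, are in the scene too. Leave any pink look-alike of the part that bears buffer alone.

How it is judged (in metres and radians):
On the way, in this order (a step that is already met when the one before it is completed fails the run):
1. the lug has clicked past the catch and lies against the buffer (value of joint buffer above 0.0003 m), for 0.3 s.
2. the jar stands in the empty well (distance between jar and well below 0.015 m and z of jar in the frame of well below 0.003 m and angle between jar's own z axis and vertical below 0.08 rad), for 0.2 s.
At the end, for the whole second after the job is handed in: The carousel is clicked home: its lug is past the catch and presses the buffer by more than 0.3 mm, at rest (under 0.05 rad/s). The jar stands at rest on the floor of the empty well: within 15 mm of its centre, not more than 3 mm above its floor, within 0.08 rad of upright (all of step 2 and value of joint buffer above 0.0003 m and linear speed of jar below 0.02 m/s and velocity of joint carousel between -0.05 and 0.05 rad/s); the robot touches nothing.
It fails at once if the buffer was pressed with more than 20 N (4 mm) (value of joint buffer above 0.004 m).
It fails at once if the jar was tipped over (more than 0.7 rad) (angle between jar's own z axis and vertical above 0.7 rad).
It fails at once if the jar was dropped (falling untouched by the fingers at over 0.6 m/s) (contact force between the fingers and jar below 0.05 N and linear speed of jar above 0.6 m/s).
It fails at once if the salt shaker was moved more than 30 mm or tipped (distance of salt from where it was at the start of the episode above 0.03 m or angle between salt's own z axis and vertical above 0.5 rad).
It fails at once if the lemon was moved more than 40 mm (distance of lemon from where it was at the start of the episode above 0.04 m).
It also fails if it takes over 69 s, if anything falls off the work surface, if the arm or the gripper's body presses on something with over 40 N, if the wrist force passes 120 N, or if a joint passes its speed limit or range.

### The arm

A 6-joint arm with a two-finger parallel gripper is mounted at the origin on a cart in front of the work surface, level with it; the furniture and walls round the work are solid. World frame = base frame: x ahead of the robot, y to its left, z up, the work surface at z = 0. Lengths are in mm, angles in rad, forces in N, time in s.
With the tool pointing down it reaches from about 350 to 875 mm from the base axis. Payload 4.2 kg.
Tool frame: the origin (TCP) lies between the finger pads; the fingertips stand 25 mm ahead of it and the grasp point (between the pads) lies 6 mm ahead of it; z points along the fingers, y is the line along which they close (so a half turn about z gives the same grasp; the last joint's range is limited). The gripper opens to 85 mm and grips with 20 to 120 N. Pads are 22 mm wide; open, the fingers measure 114 mm over their backs; the gripper's body (76 mm by 85 mm) begins 54 mm behind the grasp point. The pads swing forward as they close: fully open they stand 13 mm farther back than shut.
Start: joints at [-1.064, 0.385, 0.008, 0, -1.194, -0.259], TCP at [153.312, -605.883, 256.312] pointing down, gripper open.
Joint ranges: [-3.14, 3.14], [-1.21, 2.06], [-1.07, 1.41], [-3.16, 2.05], [-2.99, -0.16], [-3.1, 3.1]. Speed limits (rad/s): [2.79, 2.79, 3.14, 3.14, 3.14, 3.14].

### API

Orientations are given as a unit quaternion [x, y, z, w].
In Python, from bench import arm gives the robot as it stands.
- The arm moves only by the shell command python3 -m pendant 'ROWS'. ROWS is JSON, a list of rows, each a list of 7 numbers: the shift along the tool's x, y, z in m, then the turn, a rotation vector about the tool's x, y, z in degrees, then the finger opening in m, from 0 to 0.0854. In form: [[x, y, z, wx, wy, wz, fingers], ...]. A call has 1 to 12 rows; each row shifts and turns the commanded pose from where the row before left it, along the tool's axes as they then stand; what a row does not reach is not made up. A row lasts 1/10 s, in which the tool goes at most 50 mm and 8.59 degrees, less where a joint would pass 70% of its speed; a pose out of reach is approached as far as the arm can. A call is refused whole if a number of a shift passes 0.05 or a number of a turn 8.59, either way. A call with a gripper value outside its range is refused whole. The fingers move at their own pace and stop on an object; the grip force is fixed at half the most. Time passes only in rows, so rows that do not move let the fingers close. It gives the time, the measured TCP pose, the force, the opening and the grip force at its end, in the units of the state.
- arm.read_state(): the state, without advancing time (a new reading comes with each control period).
- arm.get_image(name): name is "side" or "top"; returns a dict with "image" (400x640x3 uint8, red, green, blue), "fx", "fy", "cx", "cy" (pixels), "k1" (the pictures are not rectified: a ray, as slopes to the right and down, at radius r is drawn at 1 + k1 r^2 times it, then the intrinsics apply), "xyz" and "rotation" of the camera in the world. Camera axes: x right, y down, z forward; pixel columns grow to the right and rows downward; lengths in mm; the calibration is good to about 2 mm. A picture is of the moment at which its call begins. There is no depth.
- arm.job_done(): hands the job in; it is judged then, once.
The state is a dict: "clock": time; "joints": joint angles; "joint_vel": joint speeds; "joint_efforts": joint torques, N m; "position": TCP position; "ee_rot": TCP orientation; "contact_force": force on the tool from outside, world axes, zero at the start; "wrist_torque": the same for the moment, N m; "gripper_width": finger opening in mm; "grasp_force": force on a finger pad.
Only numpy, scipy, OpenCV 4.12 (cv2) and the standard library are available. Lean on these libraries where they do the work, as an engineer would, in place of code of your own. Each camera call takes 0.05 s, during which the arm holds its last target. There are 200 camera calls.

## Working session

There is one attempt and no reset: what is moved stays moved. The work goes in short steps, Python scripts to look and compute and a shell command to move; the robot and the scene stay as the last step left them, time stands still between calls to the robot, and variables do not carry over. Pictures are saved under pics/ and viewed, at most 10 in all, crops included, and the job is handed in when it is done.

```bash
mkdir -p pics; cat > h.py <<'E'
import numpy as np, cv2
from bench import arm
def snap(n,f):
    d=arm.get_image(n); cv2.imwrite('pics/'+f,d['image'][:,:,::-1])
    import pickle; pickle.dump(d,open(f'pics/{n}.pkl','wb')); return d
def load(n):
    import pickle; return pickle.load(open(f'pics/{n}.pkl','rb'))
def ray(d,u,v):
    K=np.array([[d['fx'],0,d['cx']],[0,d['fy'],d['cy']],[0,0,1.]])
    p=cv2.undistortPoints(np.array([[[u,v]]],float),K,np.array([d['k1'],0,0,0,0.]))[0,0]
    return np.array(d['xyz']),np.array(d['rotation'])@np.array([p[0],p[1],1])
def at(d,u,v,z):
    o,r=ray(d,u,v); return o+r*(z-o[2])/r[2]
def proj(d,P):
    R=np.array(d['rotation']); p=R.T@(np.array(P,float)-np.array(d['xyz'])); x,y=p[:2]/p[2]; s=1+d['k1']*(x*x+y*y)
    return d['fx']*x*s+d['cx'], d['fy']*y*s+d['cy']
def tri(d1,a,d2,b):
    o1,r1=ray(d1,*a);o2,r2=ray(d2,*b)
    s=np.linalg.lstsq(np.c_[r1,-r2],o2-o1,rcond=None)[0]
    p,q=o1+r1*s[0],o2+r2*s[1]; return (p+q)/2,np.linalg.norm(p-q)
E
python3 - <<'E'
from h import *
for n in('top','side'):
    d=snap(n,n+'0.png'); print(n,d['xyz'],np.round(d['rotation'],3).tolist(),d['fx'],d['k1'])
s=arm.read_state();print(s)
E
```

```text
top [ 305.94753004   34.77142825 1177.38538547] [-0.696, 0.711, -0.061, 0.075] 391.2383056181096 -0.07008994760517415
side [1027.40360728 -667.3542104   650.44455725] [0.825, 0.288, -0.152, -0.461] 418.8144804694684 0.015506681162547232
{'clock': 0.1, 'joints': array([-1.06440504e+00,  3.85481110e-01,  6.75296258e-03, -4.38592292e-04,
       -1.19401751e+00, -2.58619774e-01]), 'joint_vel': array([ 1.03317193e-03, -1.84461947e-03,  3.34931416e-03,  3.42510968e-03,
       -5.78291590e-05, -5.37821295e-04]), 'joint_efforts': array([-5.67359020e-04, -3.93319881e+01,  1.88929242e+01,  4.19789851e+00,
       -2.53622398e-03,  1.44672764e-06]), 'position': array([ 153.18915123, -605.43891068,  255.32579578]), 'ee_rot': array([-1.23488782e-01,  9.92345469e-01,  9.80308654e-04, -1.74685711e-04]), 'contact_force': array([ 0.21104073,  0.11543861, -0.61742368]), 'wrist_torque': array([ 0.01986906, -0.0522304 ,  0.00958858]), 'grasp_force': 0.0, 'gripper_width': 85.4091861548457}
```

View pics/top0.png

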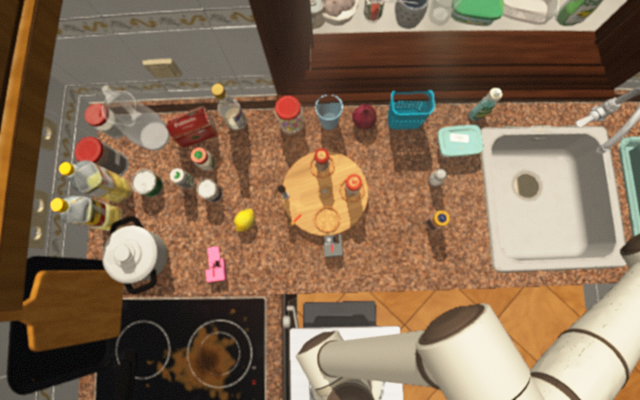

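View pics/side0.png

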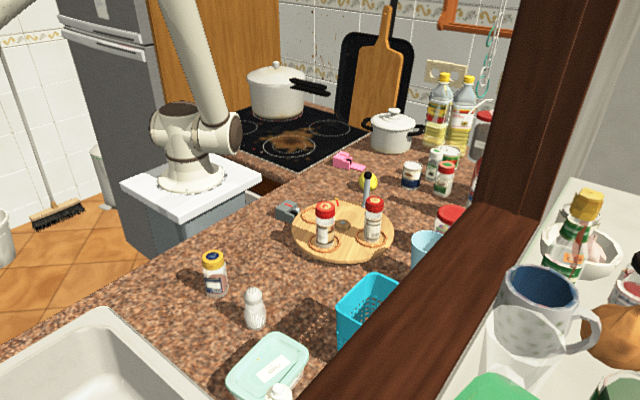

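Top: carousel centre (326,193), index block (333,246), black post ball (283,190), jar candidate (441,218) and salt (437,177), lemon (245,219), pink look-alike (215,264). Yellow-capped candidates: (441,218) small jar, (218,90) bottle, (67,168) and (57,204) oil bottles. Only the first is a small square jar with a dark-topped mustard cap. I'll confirm that in a crop.

```bash
sed -i "s/np.array(d\['rotation'\])/RR(d)/g" h.py; cat >> h.py <<'E'
def RR(d):
    from scipy.spatial.transform import Rotation as Q
    return Q.from_quat(d['rotation']).as_matrix()
E
python3 - <<'E'
from h import *
t=load('top')['image'][:,:,::-1]; s=load('side')['image'][:,:,::-1]
a=cv2.resize(t[140:270,265:465],None,fx=4,fy=4,interpolation=cv2.INTER_CUBIC)[:, :]
cv2.imwrite('pics/c1.png',a)
b=cv2.resize(s[165:305,190:400],None,fx=3.8,fy=3.8,interpolation=cv2.INTER_CUBIC)
cv2.imwrite('pics/c2.png',b)
E
```

```text
(no output)
```

View pics/c1.png

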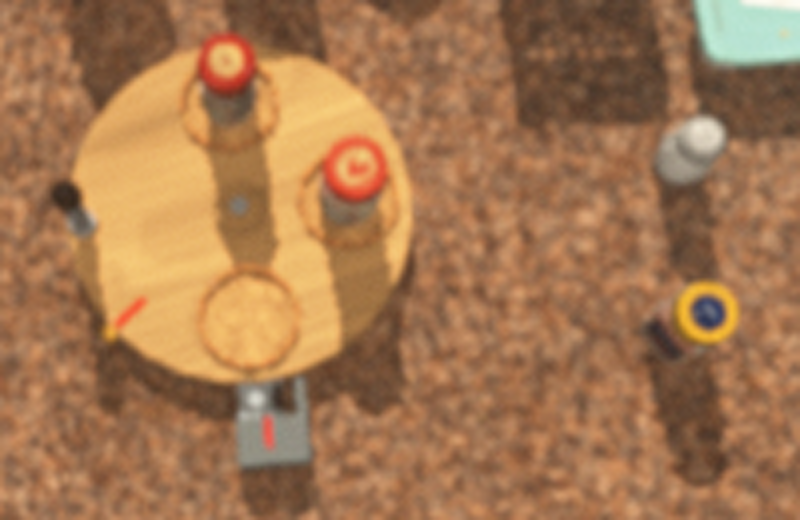

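View pics/c2.png

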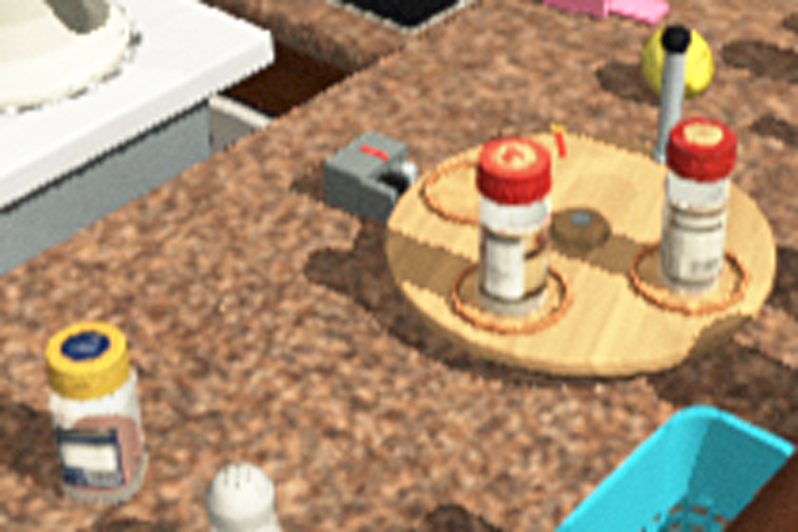

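The top crop confirms the jar: mustard ring with dark blue top at (442,218), next to the salt shaker. Post ball is at (281.5,189), the lug at (292,223) and the block's red line at (332,248).

```bash
python3 - <<'E'
from h import *
t,s=load('top'),load('side')
T=lambda x,y:((x+.5)/4-.5+265,(y+.5)/4-.5+140)
S=lambda x,y:((x+.5)/3.8-.5+190,(y+.5)/3.8-.5+165)
np.set_printoptions(suppress=True,precision=1)
print('hub',at(t,*T(238,206),45),at(s,*S(582,216),45),tri(t,T(238,206),s,S(582,216)))
print('ball',at(t,*T(66,196),126),at(s,*S(677,40),126),tri(t,T(66,196),s,S(677,40)))
print('jar',at(t,*T(708,312),96),at(s,*S(88,346),96),tri(t,T(708,312),s,S(88,346)))
print('well',at(t,*T(249,320),31),'lug',at(t,*T(110,333),23))
print('disc outline circle', [at(t,*T(*p),30) for p in [(75,200),(413,200),(245,383),(230,52)]])
print('block red',at(t,*T(267,418),36),at(t,*T(270,450),36),'disc red',at(t,*T(118,326),30),at(t,*T(145,300),30))
print('salt',at(t,*T(705,133),85),'lemon',at(t,245,219,28))
E
```

```text
hub [547.2  50.2  45. ] [546.9  52.8  45. ] (array([547.5,  50.7,  46.3]), np.float64(1.4222939223330215))
ball [539.9 167.7 126. ] [539.9 169.1 126. ] (array([540.1, 167.9, 126.5]), np.float64(0.8325325396384625))
jar [ 452.9 -276.6   96. ] [ 452.  -274.6   96. ] (array([ 453. , -275.8,   97.3]), np.float64(0.9181117723883475))
well [463.9  44.1  31. ] lug [457.6 147.8  23. ]
disc outline circle [array([558., 173.,  30.]), array([551.8, -80.7,  30. ]), array([417.5,  48. ,  30. ]), array([671. ,  54.1,  30. ])]
block red [391.1  32.5  36. ] [368.   30.9  36. ] disc red [461.8 141.1  30. ] [480.8 120.9  30. ]
salt [ 584.3 -287.7   85. ] lemon [471.6 288.3  28. ]
```

```bash
cat >> h.py <<'E'
from scipy.spatial.transform import Rotation as Q
def togo(P,yang):
    "tool-frame shift (mm) to P and wz degrees so tool y points at world angle yang (mod pi), plus tilt error"
    s=arm.read_state(); M=Q.from_quat(s['ee_rot']).as_matrix()
    d=M.T@(np.array(P)-s['position']); ya=np.arctan2(M[1,1],M[0,1])
    e=(yang-ya+np.pi/2)%np.pi-np.pi/2
    print('pos',s['position'].round(1),'shift',d.round(1),'wz',round(-np.degrees(e),1),'z',M[:,2].round(3),'j',s['joints'].round(2),'F',s['contact_force'].round(1),'t',s['clock'],'w',round(s['gripper_width'],1))
E
python3 -c "
from h import *
togo([540,171,256],3.198)"
```

```text
pos [ 153.2 -605.4  255.3] shift [-5.653e+02  6.580e+02  6.000e-01] wz -79.0 z [-0.001  0.002 -1.   ] j [-1.06  0.39  0.01 -0.   -1.19 -0.26] F [ 0.2  0.1 -0.6] t 0.1 w 85.4
```

```bash
python3 -m pendant '[[-0.028,0.033,0,0,0,0,0.04],[-0.028,0.033,0,0,0,0,0.04],[-0.028,0.033,0,0,0,0,0.04],[-0.028,0.033,0,0,0,0,0.04],[-0.028,0.033,0,0,0,0,0.04],[-0.028,0.033,0,0,0,0,0.04],[-0.028,0.033,0,0,0,0,0.04],[-0.028,0.033,0,0,0,0,0.04],[-0.028,0.033,0,0,0,0,0.04],[-0.028,0.033,0,0,0,0,0.04]]'; python3 -c "
from h import *
togo([540,171,256],3.198)"
```

```text
clock: 1.1
position: [344.0, -215.6, 256.2]
ee_rot: [-0.123, 0.992, 0.0, 0.0]
contact_force: [1.4, -0.4, -0.1]
gripper_width: 40.3
grasp_force: 0.0
pos [ 344.  -215.6  256.2] shift [-2.848e+02  3.267e+02  3.000e-01] wz -79.0 z [ 0.  0. -1.] j [-0.16 -0.   -0.48 -0.   -1.09 -1.17] F [ 1.4 -0.4 -0.1] t 1.1 w 40.3
```

```bash
python3 -m pendant '[[-0.0285,0.0325,0,0,0,0,0.04],[-0.0285,0.0325,0,0,0,0,0.04],[-0.0285,0.0325,0,0,0,0,0.04],[-0.0285,0.0325,0,0,0,0,0.04],[-0.0285,0.0325,0,0,0,0,0.04],[-0.0285,0.0325,0,0,0,0,0.04],[-0.0285,0.0325,0,0,0,0,0.04],[-0.0285,0.0325,0,0,0,0,0.04],[-0.0285,0.0325,0,0,0,0,0.04],[-0.0285,0.0325,0,0,0,0,0.04]]' >/dev/null
python3 -m pendant '[[0,0,0,0,0,-7.9,0.04],[0,0,0,0,0,-7.9,0.04],[0,0,0,0,0,-7.9,0.04],[0,0,0,0,0,-7.9,0.04],[0,0,0,0,0,-7.9,0.04],[0,0,0,0,0,-7.9,0.04],[0,0,0,0,0,-7.9,0.04],[0,0,0,0,0,-7.9,0.04],[0,0,0,0,0,-7.9,0.04],[0,0,0,0,0,-7.9,0.04],[0,0,0,0,0,0,0.04]]' >/dev/null; python3 -c "
from h import *
togo([540,171,98],3.198)"
```

```text
pos [540.1 167.6 255.8] shift [ -3.5  -0.2 157.8] wz -0.1 z [-0.001 -0.    -1.   ] j [ 0.59  0.28 -0.14 -0.   -1.15 -0.53] F [ 0.1 -0.4 -0.5] t 3.2 w 40.0
```

```bash
python3 -m pendant '[[-0.0035,0,0.03,0,0,0,0.04],[0,0,0.03,0,0,0,0.04],[0,0,0.03,0,0,0,0.04],[0,0,0.025,0,0,0,0.04],[0,0,0.022,0,0,0,0.04],[0,0,0.021,0,0,0,0.04],[0,0,0,0,0,0,0.04]]'; python3 -c "
from h import *
togo([540,171,98],3.198)
for n in('top','side'): snap(n,n+'1.png')
a=load('side')['image'][130:290,270:470,::-1]
b=load('top')['image'][140:270,255:385,::-1]
cv2.imwrite('pics/c3.png',np.hstack([cv2.resize(a,(500,400)),cv2.resize(b,(300,300))[:300] if 0 else cv2.resize(b,(300,400))]))"
```

```text
clock: 3.9
position: [538.2, 170.1, 95.2]
ee_rot: [0.725, -0.688, -0.001, 0.003]
contact_force: [-1.0, -0.6, -0.1]
gripper_width: 39.9
grasp_force: 0.0
pos [538.2 170.1  95.2] shift [-0.8 -1.8 -2.8] wz -0.2 z [-0.006 -0.003 -1.   ] j [ 0.59  0.45 -0.34 -0.   -0.79 -0.54] F [-1.  -0.6 -0.1] t 3.9 w 39.9
```

View pics/c3.png

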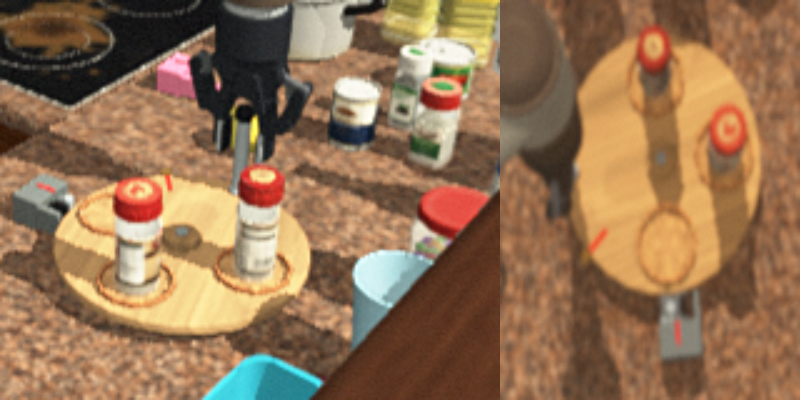

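The post is between the open fingers in the side view, and the red jars are clear. Starting the arc.

```bash
cat >> h.py <<'E'
C=np.array([546.5,50.5])
def arc():
    s=arm.read_state(); M=Q.from_quat(s['ee_rot']).as_matrix(); p=s['position'][:2]-C
    a=np.arctan2(p[1],p[0]); y=np.arctan2(M[1,1],M[0,1]); F=s['contact_force']; tg=np.array([-np.sin(a),np.cos(a)])
    print('t',round(s['clock'],1),'ang %.3f R %.1f yawerr %.3f z %.1f Ftan %.1f Frad %.1f Fz %.1f'%(a,np.linalg.norm(p),(y-a-np.pi/2+3)%np.pi-3+0 if 0 else (y-a-np.pi/2+np.pi)%(2*np.pi)-np.pi,s['position'][2],F[:2]@tg,F[:2]@p/np.linalg.norm(p),F[2]),'j6',s['joints'][5].round(2))
E
python3 -m pendant '[[0,0.003,0,0,0,-1.43,0.04],[0.0001,0.006,0,0,0,-2.87,0.04],[0.0002,0.006,0,0,0,-2.87,0.04],[0.0001,0.006,0,0,0,-2.87,0.04],[0.0002,0.006,0,0,0,-2.87,0.04],[0.0001,0.006,0,0,0,-2.87,0.04]]' >/dev/null; python3 -c "
from h import *
arc()"
python3 -m pendant '[[0.0001,0.006,0,0,0,-2.87,0.04],[0.0002,0.006,0,0,0,-2.87,0.04],[0.0001,0.006,0,0,0,-2.87,0.04],[0.0002,0.006,0,0,0,-2.87,0.04],[0.0001,0.006,0,0,0,-2.87,0.04],[0.0002,0.006,0,0,0,-2.87,0.04]]' >/dev/null; python3 -c "
from h import *
arc()
snap('top','top2.png')"
```

```text
t 4.6 ang 1.888 R 121.0 yawerr 0.017 z 100.1 Ftan -1.4 Frad -1.1 Fz -0.0 j6 -0.28
t 5.2 ang 2.184 R 120.6 yawerr 0.021 z 100.1 Ftan -1.3 Frad -0.6 Fz -0.0 j6 0.01
```

```bash
python3 -m pendant '[[0.0001,0.006,0,0,0,-2.87,0.04],[0.0002,0.006,0,0,0,-2.87,0.04],[0.0001,0.006,0,0,0,-2.87,0.04],[0.0002,0.006,0,0,0,-2.87,0.04]]' >/dev/null; python3 -c "
from h import *
arc()"
python3 -m pendant '[[0.0001,0.003,0,0,0,-1.43,0.04],[0.0001,0.003,0,0,0,-1.43,0.04],[0,0,0,0,0,0,0.04]]' >/dev/null; python3 -c "
from h import *
arc()
d=snap('top','top3.png')
cv2.imwrite('pics/c4.png',cv2.resize(d['image'][150:270,265:385,::-1],(600,600),interpolation=cv2.INTER_CUBIC))"
```

```text
t 5.7 ang 2.382 R 120.1 yawerr 0.023 z 99.9 Ftan -0.2 Frad 0.9 Fz 1.9 j6 0.21
t 6.0 ang 2.442 R 120.0 yawerr 0.010 z 98.8 Ftan -1.2 Frad -0.4 Fz 0.7 j6 0.26
```

View pics/c4.png

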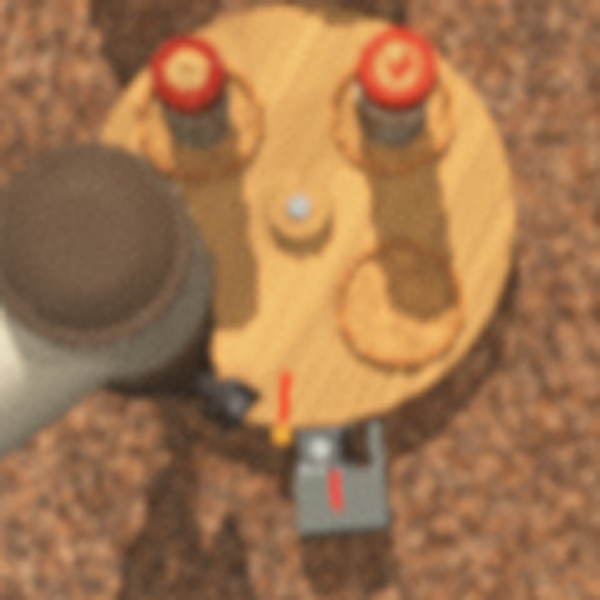

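The lug is at crop (281,435), i.e. (321,237), just short of the roller at (320,445). The post is still out of sight under the arm. The empty well is at crop (402,305).

```bash
python3 -c "
from h import *
d=load('top'); T=lambda x,y:((x+.5)/5-.5+265,(y+.5)/5-.5+150)
f=lambda p:(p[:2].round(1),np.arctan2(*(p[:2]-C)[::-1])%6.283,np.hypot(*(p[:2]-C)))
print(f(at(d,*T(281,435),23)),f(at(d,*T(285,397),30)),f(at(d,*T(337,490),36)),f(at(d,*T(318,448),30)),f(at(d,*T(402,305),31)))"
python3 -m pendant '[[0,0.0015,0,0,0,-0.72,0.04],[0,0.0015,0,0,0,-0.72,0.04]]' >/dev/null; python3 -c "
from h import *
arc()"
python3 -m pendant '[[0,0.0015,0,0,0,-0.72,0.04],[0,0.0015,0,0,0,-0.72,0.04]]' >/dev/null; python3 -c "
from h import *
arc()"
python3 -m pendant '[[0,0.0015,0,0,0,-0.72,0.04],[0,0.0015,0,0,0,-0.72,0.04]]' >/dev/null; python3 -c "
from h import *
arc()"
```

```text
(array([414.9,  63.2]), np.float64(3.0456759807279026), np.float64(132.18833199085256)) (array([436.6,  60.2]), np.float64(3.0534774837597896), np.float64(110.33033020124532)) (array([381. ,  30.9]), np.float64(3.2591356288719853), np.float64(166.63209427794118)) (array([406.2,  41.4]), np.float64(3.205807864813701), np.float64(140.62788861129448)) (array([489.7, -10.2]), np.float64(3.959954238347201), np.float64(83.17396994812601))
t 6.2 ang 2.466 R 120.0 yawerr 0.013 z 98.4 Ftan -0.0 Frad -0.4 Fz -0.3 j6 0.29
t 6.4 ang 2.494 R 120.1 yawerr 0.010 z 98.3 Ftan -0.8 Frad -0.4 Fz 0.9 j6 0.32
t 6.6 ang 2.520 R 120.1 yawerr 0.009 z 98.3 Ftan -0.4 Frad -0.3 Fz 1.0 j6 0.35
```

```bash
cat > a.sh <<'E'
python3 -c "
from h import *
arc()"
E
python3 -m pendant '[[0,0.0015,0,0,0,-0.72,0.04],[0,0.0015,0,0,0,-0.72,0.04]]' >/dev/null; sh a.sh
python3 -m pendant '[[0,0.001,0,0,0,-0.48,0.04],[0,0.001,0,0,0,-0.48,0.04]]' >/dev/null; sh a.sh
python3 -m pendant '[[0,0.001,0,0,0,-0.48,0.04]]' >/dev/null; sh a.sh
python3 -m pendant '[[0,0.001,0,0,0,-0.48,0.04]]' >/dev/null; sh a.sh
```

```text
t 6.8 ang 2.545 R 120.1 yawerr 0.010 z 98.3 Ftan -1.4 Frad -0.4 Fz 0.1 j6 0.37
t 7.0 ang 2.554 R 119.8 yawerr 0.017 z 98.5 Ftan -3.8 Frad -0.5 Fz -2.0 j6 0.39
t 7.1 ang 2.558 R 119.6 yawerr 0.022 z 98.6 Ftan -4.8 Frad -1.4 Fz 0.1 j6 0.4
t 7.2 ang 2.560 R 119.3 yawerr 0.029 z 98.9 Ftan -6.9 Frad -2.1 Fz -2.0 j6 0.41
```

```bash

python3 -m pendant '[[0,0.001,0,0,0,-0.48,0.04]]' >/dev/null; sh a.sh
python3 -m pendant '[[0,0.001,0,0,0,-0.48,0.04]]' >/dev/null; sh a.sh
python3 -m pendant '[[0,0.001,0,0,0,-0.48,0.04]]' >/dev/null; sh a.sh
```

```text
t 7.3 ang 2.563 R 119.0 yawerr 0.034 z 99.1 Ftan -8.6 Frad -2.2 Fz -1.3 j6 0.42
t 7.4 ang 2.565 R 118.7 yawerr 0.040 z 99.3 Ftan -9.1 Frad -3.1 Fz -1.9 j6 0.43
t 7.5 ang 2.568 R 118.3 yawerr 0.047 z 99.6 Ftan -9.8 Frad -3.4 Fz -0.7 j6 0.44
```

```bash

python3 -m pendant '[[0,0.001,0,0,0,-0.2,0.04]]' >/dev/null; sh a.sh
python3 -m pendant '[[0,0.001,0,0,0,-0.2,0.04]]' >/dev/null; sh a.sh
python3 -m pendant '[[0,0.001,0,0,0,-0.2,0.04]]' >/dev/null; sh a.sh
```

```text
t 7.6 ang 2.570 R 118.1 yawerr 0.048 z 99.8 Ftan -8.9 Frad -3.9 Fz -1.0 j6 0.44
t 7.7 ang 2.573 R 117.7 yawerr 0.049 z 100.0 Ftan -12.1 Frad -2.6 Fz -1.4 j6 0.45
t 7.8 ang 2.576 R 117.4 yawerr 0.050 z 100.3 Ftan -12.2 Frad -4.1 Fz -2.1 j6 0.45
```

```bash
python3 -c "
from h import *
arc()
d=snap('top','top4.png'); e=snap('side','side4.png')
a=cv2.resize(d['image'][190:270,285:365,::-1],(400,400),interpolation=cv2.INTER_CUBIC)
b=cv2.resize(e['image'][165:265,260:360,::-1],(400,400),interpolation=cv2.INTER_CUBIC)
cv2.imwrite('pics/c5.png',np.hstack([a,b]))"
```

```text
t 7.8 ang 2.576 R 117.4 yawerr 0.050 z 100.3 Ftan -12.2 Frad -4.1 Fz -2.1 j6 0.45
```

View pics/c5.png

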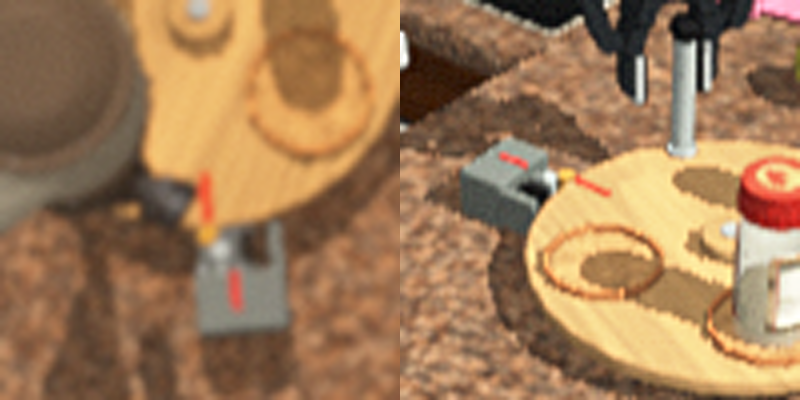

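The lug at crop (206,235) is just touching the roller. The red lines, at x 206 and 236, haven't met yet, so this is still the rise before the click.

```bash

python3 -m pendant '[[-0.0005,0.001,0,0,0,-0.2,0.04]]' >/dev/null; sh a.sh
python3 -m pendant '[[-0.0005,0.001,0,0,0,-0.2,0.04]]' >/dev/null; sh a.sh
python3 -m pendant '[[-0.0005,0.001,0,0,0,-0.2,0.04]]' >/dev/null; sh a.sh
```

```text
t 8.0 ang 2.580 R 117.3 yawerr 0.049 z 100.5 Ftan -12.4 Frad -4.4 Fz -1.4 j6 0.45
t 8.1 ang 2.591 R 117.8 yawerr 0.041 z 100.5 Ftan -10.4 Frad -6.8 Fz 0.4 j6 0.46
t 8.2 ang 2.606 R 118.3 yawerr 0.030 z 100.5 Ftan -7.4 Frad -8.5 Fz 1.9 j6 0.46
```

```bash

python3 -m pendant '[[0.0005,0.001,0,0,0,-0.3,0.04]]' >/dev/null; sh a.sh
python3 -m pendant '[[0.0005,0.001,0,0,0,-0.3,0.04]]' >/dev/null; sh a.sh
```

```text
t 8.3 ang 2.626 R 118.8 yawerr 0.015 z 100.3 Ftan -4.8 Frad -2.6 Fz 3.2 j6 0.47
t 8.4 ang 2.654 R 119.6 yawerr -0.009 z 99.4 Ftan -1.9 Frad -1.5 Fz 1.0 j6 0.48
```

```bash

python3 -m pendant '[[0,0,0,0,0,0,0.04]]' >/dev/null; sh a.sh
python3 -m pendant '[[0.0001,0.001,0,0,0,-0.4,0.04]]' >/dev/null; sh a.sh
python3 -m pendant '[[0,0,0,0,0,0,0.04]]' >/dev/null; sh a.sh
python3 -c "
from h import *
d=snap('top','top5.png'); e=snap('side','side5.png')
a=cv2.resize(d['image'][190:270,285:365,::-1],(400,400),interpolation=cv2.INTER_CUBIC)
b=cv2.resize(e['image'][165:265,260:360,::-1],(400,400),interpolation=cv2.INTER_CUBIC)
cv2.imwrite('pics/c6.png',np.hstack([a,b]))"
```

```text
t 8.5 ang 2.663 R 120.3 yawerr -0.020 z 98.6 Ftan -5.6 Frad -1.1 Fz -0.7 j6 0.48
t 8.6 ang 2.666 R 120.2 yawerr -0.015 z 98.5 Ftan -6.9 Frad -0.4 Fz -0.0 j6 0.48
t 8.7 ang 2.667 R 120.0 yawerr -0.015 z 98.6 Ftan -5.6 Frad -2.9 Fz 0.6 j6 0.48
```

View pics/c6.png

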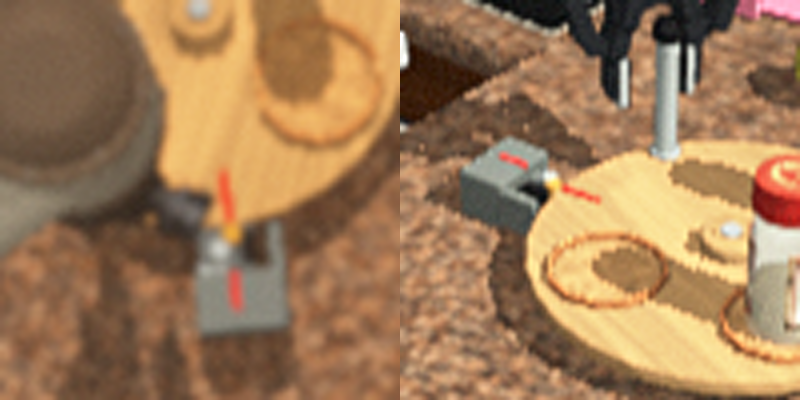

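The lug, at crop (234,232), is past the roller and the red lines meet (x ≈ 234 and 235). The force fell to about 2 N and then rose to 6 N, so it has clicked. Backing off and lifting out.

```bash

python3 -m pendant '[[0,-0.003,0,0,0,0,0.04],[0,-0.004,0,0,0,0,0.04],[0,-0.004,0,0,0,0,0.04],[0,-0.003,0,0,0,0,0.04]]'|grep force; sh a.sh
python3 -m pendant '[[0,0,-0.02,0,0,0,0.04],[0,0,-0.03,0,0,0,0.04],[0,0,-0.04,0,0,0,0.04],[0,0,-0.04,0,0,0,0.06],[0,0,-0.03,0,0,0,0.085]]'|grep force; sh a.sh
python3 -c "
from h import *
d=snap('top','top6.png')
def red(d,sh=''):
    im=d['image'].astype(int); m=(im[...,0]>190)&(im[...,1]<110)&(im[...,2]<110); m[:215]=0;m[260:]=0;m[:,:285]=0;m[:,365:]=0
    n,l,st,ce=cv2.connectedComponentsWithStats(m.astype(np.uint8))
    for i in range(1,n):
        z=36 if ce[i][1]>242 else 30
        p=at(d,*ce[i],z)[:2]-C; print(ce[i].round(1),st[i][4],(np.arctan2(p[1],p[0])%6.283).round(4),np.hypot(*p).round(1))
red(d)
import pickle
for z in ['top3.png','top4.png','top5.png','top6.png']:
    d['image']=cv2.imread('pics/'+z)[:,:,::-1]; print(z); red(d)
togo([453,-275.8,150],0)"
```

```text
contact_force: [-0.2, 0.1, 0.3]
grasp_force: 0.0
t 9.2 ang 2.566 R 121.4 yawerr 0.084 z 97.8 Ftan 0.0 Frad 0.2 Fz 0.3 j6 0.47
contact_force: [1.5, 0.2, -0.5]
grasp_force: 0.0
t 9.7 ang 2.561 R 121.1 yawerr 0.089 z 260.6 Ftan -1.1 Frad -1.2 Fz -0.5 j6 0.47
[329.5 228.6] 11 3.2637 110.2
[331.5 247.8] 13 3.2508 166.9
top3.png
[321.3 228.7] 12 3.0457 109.4
[331.5 247.8] 13 3.2508 166.9
top4.png
[325.7 228.8] 12 3.1621 109.7
[331.5 247.8] 13 3.2508 166.9
top5.png
[329.5 228.5] 10 3.2654 109.8
[331.5 247.8] 13 3.2508 166.9
top6.png
[329.5 228.6] 11 3.2637 110.2
[331.5 247.8] 13 3.2508 166.9
pos [447.7 117.8 265.4] shift [189.1 345.7 113.9] wz 61.9 z [ 0.01   0.004 -1.   ] j [ 0.61  0.09 -0.36  0.   -1.11  0.47] F [1.7 1.1 3.7] t 9.75 w 74.6
```

Carousel stays home at 3.264 after release. Next, the jar.

```bash

python3 -m pendant '[[0.019,0.0346,0,0,0,0,0.085],[0.019,0.0346,0,0,0,0,0.085],[0.019,0.0346,0,0,0,0,0.085],[0.019,0.0346,0,0,0,0,0.085],[0.019,0.0346,0,0,0,0,0.085],[0.019,0.0346,0,0,0,0,0.085],[0.019,0.0346,0,0,0,0,0.085],[0.019,0.0346,0,0,0,0,0.085],[0.019,0.0346,0,0,0,0,0.085],[0.019,0.0346,0,0,0,0,0.085],[0,0,0,0,0,0,0.085]]'|grep pos
python3 -c "
from h import *
togo([453,-275.8,70],1.023)
d=load('top');p=at(d,348.6,206,31);print(p,np.arctan2(p[1]-C[1],p[0]-C[0])%6.283,np.hypot(*(p[:2]-C)))"
```

```text
position: [449.0, -281.1, 257.0]
pos [ 449.  -281.1  257. ] shift [  1.5  -6.7 187. ] wz 2.9 z [-0.003  0.    -1.   ] j [-0.25  0.22 -0.22  0.   -1.13  1.33] F [-0.4  0.5 -0.8] t 10.85 w 84.8
[503.24610894 -21.33513058  31.        ] 4.1702214717246004 83.85216203122687
```

```bash

python3 -m pendant '[[0.0015,-0.0067,0,0,0,2.9,0.085],[0,0,0.03,0,0,0,0.085],[0,0,0.03,0,0,0,0.085],[0,0,0.03,0,0,0,0.085],[0,0,0,0,0,0,0.085]]'|grep pos
python3 -c "
from h import *
togo([453,-275.8,70],1.023)"
python3 -m pendant '[[0,0,0.025,0,0,0,0.085],[0,0,0.025,0,0,0,0.085],[0,0,0.025,0,0,0,0.085],[0,0,0.02,0,0,0,0.085],[0,0,0,0,0,0,0.085]]'
python3 -c "
from h import *
togo([453,-275.8,70],1.023)"
```

```text
position: [451.0, -270.9, 164.0]
pos [ 451.  -270.9  164. ] shift [ 5.3  3.  93.9] wz 0.3 z [-0.01   0.004 -1.   ] j [-0.23  0.31 -0.36 -0.   -0.91  1.26] F [-0.4  0.2  0.3] t 11.35 w 85.3
clock: 11.85
position: [453.1, -271.9, 72.0]
ee_rot: [0.964, -0.267, -0.002, -0.0]
contact_force: [-0.1, -0.1, 0.2]
gripper_width: 85.4
grasp_force: 0.0
pos [ 453.1 -271.9   72. ] shift [1.9 3.4 2. ] wz 0.4 z [-0.005  0.001 -1.   ] j [-0.23  0.44 -0.45 -0.   -0.69  1.26] F [-0.1 -0.1  0.2] t 11.85 w 85.4
```

```bash

python3 -m pendant '[[0.0019,0.0034,0.002,0,0,0.4,0.085],[0,0,0,0,0,0,0.07],[0,0,0,0,0,0,0.06],[0,0,0,0,0,0,0.053]]'|grep -v ee
python3 -c "
from h import *
togo([453,-275.8,70],1.023)"
python3 -m pendant '[[0,0,0,0,0,0,0.05],[0,0,0,0,0,0,0.047],[0,0,0,0,0,0,0.045],[0,0,0,0,0,0,0.04],[0,0,0,0,0,0,0.036],[0,0,0,0,0,0,0.034],[0,0,0,0,0,0,0.034],[0,0,0,0,0,0,0.034]]'|grep -v ee
python3 -c "
from h import *
togo([453,-275.8,70],1.023)"
```

```text
clock: 12.25
position: [454.5, -276.7, 72.3]
contact_force: [-0.3, 0.7, 0.1]
gripper_width: 53.1
grasp_force: 0.0
pos [ 454.5 -276.7   72.3] shift [-1.8  0.1  2.3] wz -0.1 z [ 0.002 -0.    -1.   ] j [-0.24  0.44 -0.45  0.   -0.68  1.26] F [-0.3  0.7  0.1] t 12.25 w 53.1
clock: 13.05
position: [454.3, -276.8, 72.4]
contact_force: [-1.5, -1.3, 6.8]
gripper_width: 46.3
grasp_force: 60.6
pos [ 454.3 -276.8   72.4] shift [-1.6 -0.2  2.4] wz -0.0 z [ 0.001 -0.001 -1.   ] j [-0.24  0.44 -0.45  0.   -0.68  1.26] F [-1.5 -1.3  6.8] t 13.05 w 46.3
```

```bash

python3 -m pendant '[[0,0,-0.004,0,0,0,0.034],[0,0,-0.008,0,0,0,0.034],[0,0,-0.016,0,0,0,0.034],[0,0,-0.024,0,0,0,0.034],[0,0,-0.024,0,0,0,0.034],[0,0,-0.016,0,0,0,0.034],[0,0,-0.008,0,0,0,0.034],[0,0,0,0,0,0,0.034]]'|grep -v ee
python3 -c "
from h import *
togo([505.2,-21.3,172],1.023)
e=snap('side','side7.png'); t=snap('top','top7.png')
cv2.imwrite('pics/c7.png',cv2.resize(e['image'][130:300,150:320,::-1],(600,600),interpolation=cv2.INTER_CUBIC))"
```

```text
clock: 13.85
position: [454.5, -276.5, 172.4]
contact_force: [0.3, -0.3, -2.4]
gripper_width: 46.4
grasp_force: 61.6
pos [ 454.5 -276.5  172.4] shift [ -89.9 -244.2    0.4] wz -0.1 z [ 0.002 -0.    -1.   ] j [-0.24  0.31 -0.34 -0.   -0.92  1.26] F [ 0.3 -0.3 -2.4] t 13.85 w 46.4
```

View pics/c7.png

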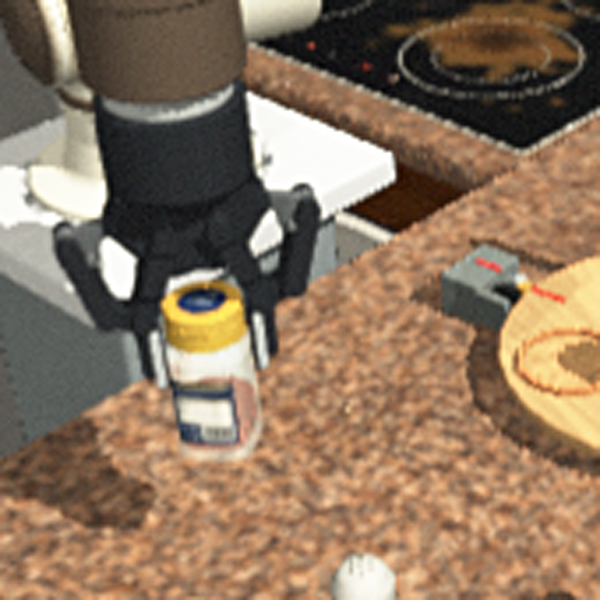

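The jar hangs upright in the fingers, with its cap top at crop (203,299). Moving over the well.

```bash

python3 -c "
from h import *
print(at(load('side'),150+203.5/600*170-.5,130+299.5/600*170-.5,196))"
python3 -m pendant '[[-0.006,-0.0163,0,0,0,0,0.034],[-0.012,-0.0325,0,0,0,0,0.034],[-0.012,-0.0325,0,0,0,0,0.034],[-0.012,-0.0325,0,0,0,0,0.034],[-0.012,-0.0325,0,0,0,0,0.034],[-0.012,-0.0325,0,0,0,0,0.034],[-0.012,-0.0325,0,0,0,0,0.034],[-0.006,-0.0163,0,0,0,0,0.034],[-0.006,-0.0165,0,0,0,0,0.034],[0,0,0,0,0,0,0.034],[0,0,0,0,0,0,0.034]]'|grep -v ee
python3 -c "
from h import *
togo([505.2,-21.3,104],1.023)"
```

```text
[ 451.0563923  -272.20330104  196.        ]
clock: 15.05
position: [503.9, -21.3, 170.2]
contact_force: [0.3, 0.2, -0.3]
gripper_width: 46.4
grasp_force: 61.7
pos [503.9 -21.3 170.2] shift [ 1.2 -0.7 66.2] wz -0.0 z [-0.003 -0.001 -1.   ] j [ 0.28  0.27 -0.4  -0.   -0.9   0.74] F [ 0.3  0.2 -0.3] t 15.05 w 46.4
```

```bash

python3 -m pendant '[[0.002,-0.0005,0.012,0,0,0,0.034],[0,0,0.016,0,0,0,0.034],[0,0,0.016,0,0,0,0.034],[0,0,0.01,0,0,0,0.034],[0,0,0.006,0,0,0,0.034],[0,0,0,0,0,0,0.034],[0,0,0,0,0,0,0.034]]'|grep -v ee
python3 -m pendant '[[0,0,0.002,0,0,0,0.034],[0,0,0.001,0,0,0,0.034]]'|grep -v ee
python3 -c "
from h import *
togo([506,-21.6,102.4],1.023)"
```

```text
clock: 15.75
position: [506.9, -22.0, 111.6]
contact_force: [-0.0, -0.5, -0.6]
gripper_width: 46.6
grasp_force: 61.8
clock: 15.95
position: [506.8, -21.8, 108.7]
contact_force: [-0.5, -0.5, -1.0]
gripper_width: 46.6
grasp_force: 61.8
pos [506.8 -21.8 108.7] shift [-0.8  0.2  6.3] wz -0.1 z [ 0.001  0.    -1.   ] j [ 0.28  0.35 -0.47 -0.   -0.75  0.74] F [-0.5 -0.5 -1. ] t 15.95 w 46.6
```

```bash

python3 -m pendant '[[0,0,0.002,0,0,0,0.034],[0,0,0.002,0,0,0,0.034]]'|grep -E "pos|contact"
python3 -m pendant '[[0,0,0.001,0,0,0,0.034],[0,0,0,0,0,0,0.034]]'|grep -E "pos|contact"
python3 -m pendant '[[0,0,0.001,0,0,0,0.034],[0,0,0,0,0,0,0.034]]'|grep -E "pos|contact"
```

```text
position: [506.6, -21.8, 104.4]
contact_force: [-0.2, -1.0, -1.0]
position: [506.4, -21.9, 103.1]
contact_force: [0.5, 0.4, -0.6]
position: [506.7, -21.9, 102.5]
contact_force: [0.5, -0.0, 0.7]
```

```bash

python3 -m pendant '[[0,0,0.001,0,0,0,0.034],[0,0,0,0,0,0,0.034]]'|grep -E "pos|contact"
python3 -m pendant '[[0,0,0.0005,0,0,0,0.034],[0,0,0,0,0,0,0.034]]'|grep -E "pos|contact"
```

```text
position: [506.9, -22.0, 102.4]
contact_force: [-1.0, 0.5, 6.8]
position: [506.9, -22.0, 102.4]
contact_force: [-3.1, 0.3, 9.1]
```

```bash

python3 -m pendant '[[0,0,-0.0012,0,0,0,0.034],[0,0,0,0,0,0,0.046],[0,0,0,0,0,0,0.049],[0,0,0,0,0,0,0.054],[0,0,0,0,0,0,0.062],[0,0,0,0,0,0,0.075],[0,0,0,0,0,0,0.075]]'|grep -v ee
python3 -m pendant '[[0,0,-0.006,0,0,0,0.075],[0,0,-0.015,0,0,0,0.075],[0,0,-0.03,0,0,0,0.075],[0,0,-0.04,0,0,0,0.075],[0,0,-0.04,0,0,0,0.075],[0,0,0,0,0,0,0.075]]'|grep contact
python3 -m pendant '[[0.02,0.035,0,0,0,0,0.075],[0.02,0.035,0,0,0,0,0.075],[0.02,0.035,0,0,0,0,0.075],[0.02,0.035,0,0,0,0,0.075],[0.02,0.035,0,0,0,0,0.075],[0,0,0,0,0,0,0.075]]'|grep -E "pos|contact"
python3 -c "
from h import *
d=snap('top','top8.png'); e=snap('side','side8.png')
a=cv2.resize(d['image'][170:270,275:375,::-1],(400,400),interpolation=cv2.INTER_CUBIC)
b=cv2.resize(e['image'][165:265,260:360,::-1],(400,400),interpolation=cv2.INTER_CUBIC)
cv2.imwrite('pics/c8.png',np.hstack([a,b]))
im=d['image'].astype(int); m=(im[...,0]>190)&(im[...,1]<110)&(im[...,2]<110); m[:215]=0;m[260:]=0;m[:,:285]=0;m[:,365:]=0
n,l,st,ce=cv2.connectedComponentsWithStats(m.astype(np.uint8)); print(ce[1:],st[1:,4])"
```

```text
clock: 17.65
position: [506.5, -21.9, 101.9]
contact_force: [-0.4, 0.4, 0.1]
gripper_width: 74.9
grasp_force: 0.0
contact_force: [-0.3, 0.6, 0.6]
position: [500.0, -227.0, 232.7]
contact_force: [0.6, 1.1, -0.5]
[[329.45454545 229.09090909]
 [331.53846154 247.76923077]] [11 13]
```

View pics/c8.png

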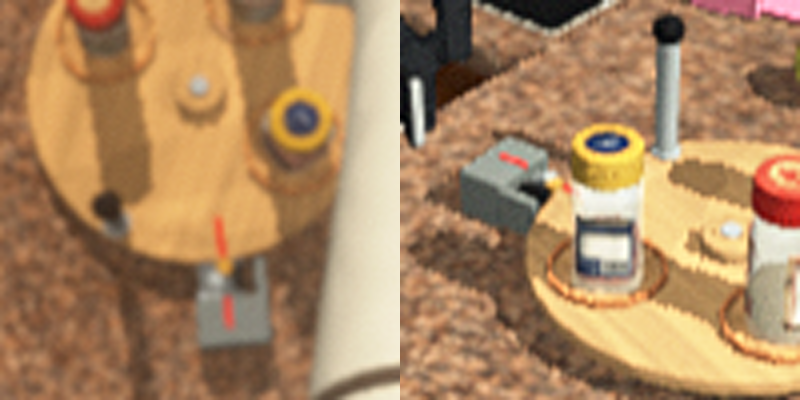

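```bash
python3 -c "
from h import *
d,e=load('top'),load('side'); a=(275+301.5/4-.5,170+119.5/4-.5); b=(260+208.5/4-.5,165+141.5/4-.5)
print(at(d,*a,126),at(e,*b,126),tri(d,a,e,b), 'well ~503.9,-20.3')
p=at(e,260+(608-400)/4,165+287/4,30);print(p)"
```

```text
[505.17738365 -20.75985802 126.        ] [502.99015365 -17.9226965  126.        ] (array([504.91180289, -20.54890143, 128.01981222]), np.float64(0.3119701393356175)) well ~503.9,-20.3
[514.2934231  -29.84027519  30.        ]
```

The jar's cap is within 2 mm of the well centre at floor height. The red lines haven't moved, so the carousel is still home, and the arm is clear.

```bash
python3 -c "
from bench import arm
print(arm.job_done())"
```

```text
the job is handed in; nothing more can be done
None
```

The job is handed in: the carousel is clicked home against the buffer, the mustard-capped jar stands within about 2 mm of the empty well's centre, and the arm kept clear of the salt shaker and lemon; no verdict was returned.

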